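Lay the second course of lining tiles in half bond

ROBOT

A 6-joint arm with a two-finger parallel gripper is mounted at the origin on a cart in front of the work surface, level with it; the furniture and walls round the work are solid. World frame = base frame: x ahead of the robot, y to its left, z up, the work surface at z = 0. Lengths are in m, angles in rad, forces in N, time in s.
With the tool pointing down it reaches from about 0.325 to 0.9 m from the base axis. Payload 6.1 kg.
Tool frame: the origin (TCP) lies midway between the tips of the shut fingers; the grasp point (between the pads) lies 19 mm behind it; z points along the fingers, y is the direction in which the jaws open and shut (so a half turn about z gives the same grasp; the last joint's range is limited). The gripper opens to 85 mm and grips with 20 to 120 N. Pads are 22 mm wide; open, the fingers measure 114 mm over their backs; the gripper's body (76 mm by 85 mm) begins 54 mm behind the grasp point. The pads swing forward as they close: fully open they stand 13 mm farther back than shut.
Start: joints at [-1.371, 0.22, 1.526, -0, 1.395, -0.126], TCP at [0.2, -0.592, 0.231] pointing down, gripper open.
Joint ranges: [-2.98, 2.98], [-0.91, 2.08], [0.09, 2.57], [-1.24, 4.39], [0.2, 2.65], [-2.68, 2.68]. Speed limits (rad/s): [2.57, 2.57, 3.01, 3.14, 3.14, 3.14].

INTERFACE

Orientations are given as a 3x3 rotation matrix whose columns are the frame's x, y, z axes.
In Python, from cell import robot gives the robot as it stands.
- The arm moves only by the tool carry_out, never from a script. Its argument "commands" is one flat list of numbers, 7 for each row, row after row: the shift along the world's x, y, z in m, then the turn, a rotation vector about the world's x, y, z in rad, then the finger opening in m, from 0 to 0.0854. In form: [x, y, z, ax, ay, az, gripper, x, y, z, ax, ay, az, gripper, ...]. A call has 1 to 12 rows; each row is the pose to reach, as a shift and turn from the pose measured when the call began; what a row does not reach only later rows make up. A row lasts 1/8 s, in which the tool goes at most 62.5 mm and 10.7 degrees, less where a joint would pass 70% of its speed; a pose out of reach is approached as far as the arm can. A call with a gripper value outside its range is refused whole. The fingers move at their own pace and stop on an object; "newtons" is the grip in N (left out, the last holds). Time passes only in rows, so rows that repeat a pose let the fingers close. It gives the time, the measured TCP pose, the force and the opening at its end, in the units of the state.
- robot.get_state(): the state, without advancing time (a new reading comes with each control period).
- robot.read_camera(name): name is "scene" or "top" or "wrist"; returns (picture, depth): 384x512x3 uint8, blue, green, red; 384x512 float32, m along the optical axis (not along the pixel's ray), 0 where there is no reading.
- robot.calibration(name): a dict with "fx", "fy", "cx", "cy" (pixels), "dist_coeffs" ([k1, k2, p1, p2, k3] as OpenCV has them; the pictures are not rectified), "world_from_camera" (4x4, takes a point from camera to world coordinates). Camera axes: x right, y up, looking along -z (the intrinsics and any distortion apply to the point x, -y, -z); pixel columns grow to the right and rows downward; lengths in m; the calibration is good to about 2 mm. A picture is of the moment at which its call begins: read the wrist's pose just before it. calibration takes no time and is no camera call; for the wrist camera it gives the pose at the moment of the call.
- robot.job_done(): hands the job in, once; it reports no verdict.
Trained networks look in the newest picture that a camera, given by its name, has taken for a name from the list of things; names that differ only in an ending like _2 or _b are one class to them, and where a whole thing is asked for, a point or a joint stands for the part that bears it (a point fixed in the world has none). Each returns a list of dicts, best first, with "conf" (0 to 1); they miss things now and then, are a little off and sometimes report something else, mostly with a low value. They report only what shows in the picture. A call takes as long as a camera call.
- robot.search_frame(camera, query): "centre" ([column, row] in pixels, amid what is visible of it).
- robot.silhouettes(camera, query): "region" (384x512 bool, what is visible of it) and "centre" ([column, row] in pixels, amid what is visible of it).
The state is a dict: "time": time; "joints": joint angles; "joint_velocities": joint speeds; "effort": joint torques, N m; "tcp_pos": TCP position; "eef_rot": TCP orientation; "ft_force": force on the tool from outside, world axes, zero at the start; "moment": the same for the moment, N m; "finger_gap": opening from 0.0 (shut) to 1.0 (fully open).
Only numpy, scipy, OpenCV 4.12 (cv2) and the standard library are available. Lean on these libraries where they do the work, as an engineer would, in place of code of your own. Each camera call takes 0.05 s, during which the arm holds its last target. There are 200 camera calls.

TASK

On the grey board, lay the second course of pale lining tiles tight in front of the first, with its joint staggered by half a tile: first the half tile into the left corner, then the whole tile butted against it, so that the narrow expansion gap is left at the right rail. Slide the tiles without lifting them, close the joints snugly but gently (the tiles are brittle: stay below 50 N), and leave the red cap and the near clamp block where they are.

Things in the scene. Friction and masses are not known exactly. Their poses are not given: they have to be found in the camera images.
- corner (a point): Left corner of the second course, on the board's top face (30 mm above the bench): where the front face of the first course meets the inner face of the left rail. Its x points away from the robot, square to the first course; y to the left along the course, into the left rail; z up. The new joint belongs at y -80 mm
- first_course (a point): Middle of the top of the fixed first course, 80 x 240 x 16 mm. Seen from the corner it lies at x 0 to 80, y 0 to -240 mm: a whole pale tile by the left rail, then a half tile, their joint at y -160 mm; an aluminium back rail stands behind it
- left_rail (a point): Middle of the top of the fixed aluminium left rail, 20 mm thick, 22 mm high; seen from the corner at y 0 to +20, x -80 to +100 mm. Neither side rail reaches the front part of the board, where the loose tiles start
- right_rail (a point): Middle of the top of the same rail on the right; its inner face is at y -250 mm seen from the corner, so 10 mm of expansion gap remain there beside the finished course: too narrow for a finger to push the whole tile's end, but a tile follows a fingertip that is pressed on its top with some 10 to 25 N and drawn sideways
- panel: Grey board faced with smooth laminate, 330 (x) x 380 (y) x 30 mm, screwed to the bench; origin at the centre of its underside. Seen from the corner it extends over x -225 to +105, y -325 to +55 mm
- half_center (a point): Centre (half-way up) of the loose pale half tile, square, 80 x 80 mm, 16 mm high, about 0.22 kg; axes square to its sides, z up. Starts lying on the front part of the board, left or right of the whole tile. Laid, it fills x -80 to 0, y -80 to 0 mm seen from the corner
- whole_center (a point): Centre (half-way up) of the loose pale whole tile, 80 mm (its x) by 160 mm (its y), 16 mm high, about 0.44 kg; z up. Starts on the front part of the board, its length roughly along the course. Laid, it fills x -80 to 0, y -240 to -80 mm seen from the corner, its right end flush with the first course. The tiles are glazed and slide and coast easily on the board, at under 2 N
- half_tile: The same half tile; origin at the centre of its underside
- whole_tile: The same whole tile; origin at the centre of its underside
- cap: Bystander: red round cap, 33 mm wide, 14 mm high, loose on the board, right of the right rail, beside the first course; origin at the centre of its underside
- near_block: Bystander: small dark clamp block with a white stud, 24 x 60 x 29 mm, loose on the bench right of the board; origin under its middle

How it is judged:
By the outcome, as a careful person would: the job done as asked, in the order asked, and still so for the second after the job is handed in, with the robot touching nothing.
It also fails if it takes over 72 s, if anything falls off the work surface, if the arm or the gripper's body presses on something with over 40 N, if the wrist force passes 120 N, or if a joint passes its speed limit or range.

## Working session

There is one attempt and no reset: what is moved stays moved. The work goes in short steps, Python scripts to look and compute and a tool call to move; the robot and the scene stay as the last step left them, time stands still between calls to the robot, and variables do not carry over. Pictures are saved under pics/ and viewed, about 8 in all and at most 12, crops included, and the job is handed in when it is done.

Besides the shell and the picture viewer there is one more tool, called after ">>>" as name(argument=value, ...) on one line, values as JSON. carry_out: Moves the arm, as the interface text tells. Its arguments: {"type":"object","properties":{"commands":{"type":"array","items":{"type":"number"}},"newtons":{"type":"number"}},"required":["commands"]}

```bash
mkdir -p pics; ls; cat > h.py <<'E'
import numpy as np, cv2
from cell import robot
def world(cam,px,z=None,depth=None):
    c=robot.calibration(cam); K=np.array([[c["fx"],0,c["cx"]],[0,c["fy"],c["cy"]],[0,0,1]])
    p=np.asarray(px,float).reshape(-1,1,2)
    n=cv2.undistortPoints(p,K,np.array(c["dist_coeffs"])).reshape(-1,2)
    T=np.array(c["world_from_camera"]); d=np.c_[n[:,0],-n[:,1],-np.ones(len(n))]@T[:3,:3].T
    o=T[:3,3]
    s=(z-o[2])/d[:,2] if z is not None else np.asarray(depth)
    return o+d*np.reshape(s,(-1,1))
E
python3 - <<'E'
from h import *
im,d=robot.read_camera("top"); cv2.imwrite("pics/top0.png",im); np.save("top0d.npy",d)
im2,d2=robot.read_camera("scene"); cv2.imwrite("pics/sc0.png",np.hstack([im2])); 
for q,z in [("corner",.03),("first_course",.046),("left_rail",.052),("right_rail",.052),("half_tile",.046),("whole_tile",.046),("half_center",.046),("whole_center",.046),("cap",.044),("near_block",.029)]:
    for r in robot.search_frame("top",q)[:2]: print(q,round(r["conf"],2),np.round(r["centre"]),world("top",r["centre"],z)[0].round(4))
s=robot.get_state(); print(s["time"],s["tcp_pos"],s["eef_rot"],s["ft_force"])
E
```

```text
pics
corner 0.91 [210. 194.] [0.5974 0.1544 0.03  ]
first_course 0.57 [204. 198.] [0.5868 0.1688 0.046 ]
left_rail 0.64 [207. 199.] [0.5823 0.1615 0.052 ]
half_tile 0.91 [180. 242.] [0.4789 0.2381 0.046 ]
whole_tile 0.76 [239. 231.] [0.4928 0.0888 0.046 ]
half_center 0.68 [182. 241.] [0.4801 0.2327 0.046 ]
whole_center 0.67 [237. 231.] [0.4925 0.0939 0.046 ]
cap 0.51 [269. 163.] [ 0.6646 -0.0055  0.044 ]
near_block 0.69 [363. 244.] [ 0.4313 -0.2247  0.029 ]
0.6 [ 0.20004372 -0.59213057  0.23129809] [[ 9.47389098e-01  3.20084203e-01 -4.83789013e-06]
 [ 3.20084203e-01 -9.47389097e-01 -4.39673519e-05]
 [-1.86566192e-05  4.01056577e-05 -9.99999999e-01]] [-0.04720918  0.17597976 -0.30874066]
```

View pics/top0.png

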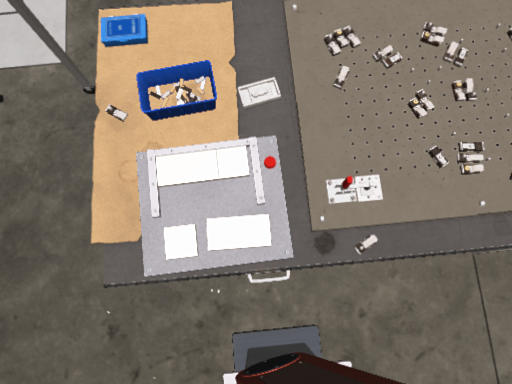

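View pics/sc0.png

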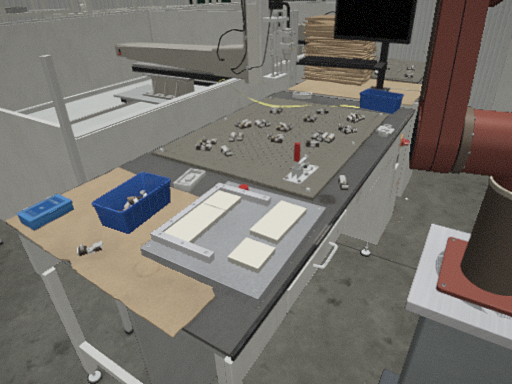

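The top view shows the board with the first course at about (203,166), the half tile at (180,242) left and the whole tile at (239,231). The cap is at (270,162) and the near block at (366,243). The network's `corner`, `first_course` and rail points are wrong, since they fall around (207,197), so I'll get those from geometry.

```bash
python3 - <<'E'
from h import *
im=cv2.imread("pics/top0.png"); g=im.min(axis=2)
m=(g>225).astype(np.uint8); m[:, :140]=0; m[:,300:]=0; m[:140]=0; m[270:]=0
n,l,st,ce=cv2.connectedComponentsWithStats(m)
for i in range(1,n):
    if st[i,4]<200: continue
    pts=np.argwhere(l==i)[:,::-1]; w=world("top",pts,.046)[:,:2]
    r=cv2.minAreaRect((w*1000).astype(np.float32)); print(st[i],np.round(r[0]),np.round(r[1]),round(r[2],1), cv2.boxPoints(r).round().tolist())
c=robot.calibration("wrist"); T=np.array(c["world_from_camera"]); s=robot.get_state()
R=s["eef_rot"]; print("cam in tool",R.T@(T[:3,3]-s["tcp_pos"]),(R.T@T[:3,:3]).round(3).tolist(),c["fx"],c["cx"],c["cy"])
E
```

```text
[ 147  140  102   76 3520] [644. 179.] [176. 263.] 1.2 [[553.0, 308.0], [559.0, 46.0], [735.0, 49.0], [729.0, 312.0]]
[248 140  17  63 411] [647.  29.] [171.  21.] 2.8 [[561.0, 35.0], [562.0, 14.0], [733.0, 22.0], [732.0, 43.0]]
[ 207  214   64   37 2012] [491.  90.] [159.  81.] 89.0 [[449.0, 11.0], [530.0, 9.0], [533.0, 169.0], [452.0, 170.0]]
[ 164  224   34   36 1015] [481. 238.] [81. 79.] 1.3 [[440.0, 277.0], [442.0, 197.0], [523.0, 199.0], [521.0, 278.0]]
cam in tool [ 8.00171632e-02 -4.99753337e-05 -1.43489620e-01] [[-0.0, 0.951, 0.31], [1.0, 0.001, -0.001], [-0.001, 0.31, -0.951]] 297.035034116859 252.9948534132561 196.94001933280595
```

>>> carry_out(commands=[0.34,0.742,0.02,0,0,-0.326,0.05,0.34,0.742,0.02,0,0,-0.326,0.05,0.34,0.742,0.02,0,0,-0.326,0.05,0.34,0.742,0.02,0,0,-0.326,0.05,0.34,0.742,0.02,0,0,-0.326,0.05,0.34,0.742,0.02,0,0,-0.326,0.05,0.34,0.742,0.02,0,0,-0.326,0.05,0.34,0.742,0.02,0,0,-0.326,0.05,0.34,0.742,0.02,0,0,-0.326,0.05,0.34,0.742,0.02,0,0,-0.326,0.05,0.34,0.742,0.02,0,0,-0.326,0.05,0.34,0.742,0.02,0,0,-0.326,0.05])

```text
time: 2.1
tcp_pos: [0.5131, 0.0916, 0.2502]
eef_rot: [[1.0, 0.0, 0.001], [0.0, -1.0, -0.0], [0.001, 0.0, -1.0]]
ft_force: [0.8, -1.3, -0.6]
finger_gap: 0.584
```

>>> carry_out(commands=[0,0,0,0,0,0,0.05])

```text
time: 2.22
tcp_pos: [0.5138, 0.0954, 0.2501]
eef_rot: [[1.0, 0.006, 0.001], [0.006, -1.0, 0.001], [0.001, -0.001, -1.0]]
ft_force: [-0.3, -1.0, 0.4]
finger_gap: 0.585
```

>>> carry_out(commands=[0.026,0.055,0,0,0,0,0.05,0.026,0.055,0,0,0,0,0.05,0.026,0.055,0,0,0,0,0.05,0.026,0.055,0,0,0,0,0.05])

```text
time: 2.72
tcp_pos: [0.5396, 0.149, 0.2503]
eef_rot: [[1.0, 0.004, 0.002], [0.004, -1.0, 0.0], [0.002, -0.0, -1.0]]
ft_force: [0.3, -0.2, 0.2]
finger_gap: 0.584
```

```bash
cat > look.py <<'E'
from h import *
import sys
n=sys.argv[1]
im,d=robot.read_camera("wrist"); cv2.imwrite(f"pics/{n}.png",im)
g=im.min(axis=2); c=robot.calibration("wrist")
s=robot.get_state(); print(s["time"],s["tcp_pos"].round(4) if hasattr(s["tcp_pos"],"round") else s["tcp_pos"])
for q in ["half_tile","whole_tile"]:
    for r in robot.silhouettes("wrist",q)[:1]:
        pts=np.argwhere(r["region"])[:,::-1]
        w=world("wrist",pts,.046)[:,:2]
        b=cv2.minAreaRect((w*1000).astype(np.float32))
        print(q,round(r["conf"],2),np.round(b[0],1),np.round(b[1],1),round(b[2],2))
for q,z in [("corner",.03),("first_course",.046),("left_rail",.052),("right_rail",.052)]:
    for r in robot.search_frame("wrist",q)[:1]: print(q,round(r["conf"],2),np.round(r["centre"],1),world("wrist",r["centre"],z)[0].round(4))
E
python3 look.py w1
```

```text
2.775 [0.5396 0.149  0.2504]
half_tile 0.96 [485.1 237.4] [83.1 83.4] 0.19
whole_tile 0.88 [494.2  89.8] [161.1  84.1] 88.9
corner 0.56 [244.2 101.5] [0.6186 0.1601 0.03  ]
first_course 0.8 [239.3 102.6] [0.6175 0.1653 0.046 ]
right_rail 0.83 [240.3 101.9] [0.6182 0.1643 0.052 ]
```

View pics/w1.png

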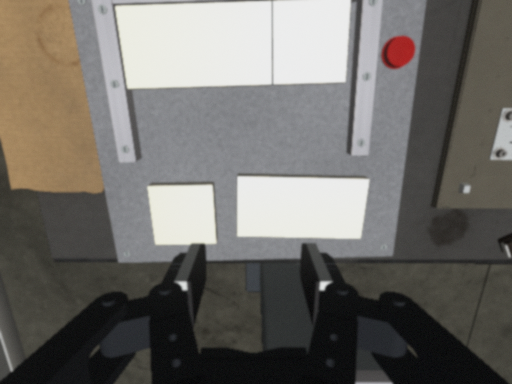

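The wrist view shows the first course's front edge running from (127,89) to (347,81). The left rail's inner edge runs from (111,5) to (135,160). The half tile is at (183,214), the whole tile at (302,207), and the cap at (399,52). Next I'll fit the lines.

```bash
cat > fit.py <<'E'
from h import *
import sys
def line(cam,im,segs,z,axis):
    # find strongest gradient near a segment; return world points
    g=cv2.GaussianBlur(cv2.cvtColor(im,cv2.COLOR_BGR2GRAY),(0,0),1).astype(float)
    P=[]
    (a,b,sign)=segs; a=np.array(a,float); b=np.array(b,float); t=(b-a)/np.linalg.norm(b-a); nrm=np.array([-t[1],t[0]])
    k=np.arange(-6,6.01,.25)
    for u in np.linspace(.03,.97,50):
        q=a+u*(b-a)+k[:,None]*nrm
        v=cv2.remap(g.astype(np.float32),q[:,0].astype(np.float32),q[:,1].astype(np.float32),cv2.INTER_LINEAR).ravel()
        dv=np.gradient(v)*sign; i=dv.argmax(); P.append(q[i])
    w=world(cam,P,z)[:,:2]
    x,y=w.T
    if axis=='y': x,y=y,x
    A=np.polyfit(x,y,1)
    for _ in range(3):
        r=y-np.polyval(A,x); ok=abs(r)<=max(2*np.median(abs(r)),.0003); A=np.polyfit(x[ok],y[ok],1)
    return A,np.median(abs(r)),ok.sum()
E
python3 - <<'E'
from fit import *
im=cv2.imread("pics/w1.png")
# x as function of y for front edges (axis y), y as fn of x for rails
for nm,a,b,s,z,ax in [("front",(127,89),(347,81),-1,.046,'y'),("railtop",(108,15),(135,160),0,.052,'x'),("rrail",(362,15),(351,153),0,.052,'x'),("back",(116,4),(350,0),0,.046,'y')]:
    for sg in ([s] if s else [1,-1]):
        A,r,n=line("wrist",im,(a,b,sg),z,ax); print(nm,sg,"slope",A[0].round(4),"c",A[1].round(4),r.round(5),n, [np.polyval(A,v).round(4) for v in ((.29,.05) if ax=='y' else (.56,.60,.64))])
E
python3 -c "
import cv2;im=cv2.imread('pics/w1.png');cv2.imwrite('pics/w1c.png',cv2.resize(im[60:180,80:160],None,fx=6,fy=5,interpolation=cv2.INTER_NEAREST))"
```

```text
front -1 slope -0.0324 c 0.6413 0.00025 43 [np.float64(0.6319), np.float64(0.6397)]
railtop 1 slope 0.0418 c 0.2633 0.00024 41 [np.float64(0.2868), np.float64(0.2884), np.float64(0.2901)]
railtop -1 slope 0.0721 c 0.2404 4e-05 40 [np.float64(0.2808), np.float64(0.2837), np.float64(0.2866)]
rrail 1 slope 0.028 c 0.0274 0.00012 40 [np.float64(0.043), np.float64(0.0442), np.float64(0.0453)]
rrail -1 slope 0.0301 c 0.0205 0.00022 40 [np.float64(0.0374), np.float64(0.0386), np.float64(0.0398)]
back 1 slope -0.0045 c 0.7177 7e-05 50 [np.float64(0.7164), np.float64(0.7175)]
back -1 slope -0.0395 c 0.7256 0.00085 44 [np.float64(0.7141), np.float64(0.7236)]
```

View pics/w1c.png

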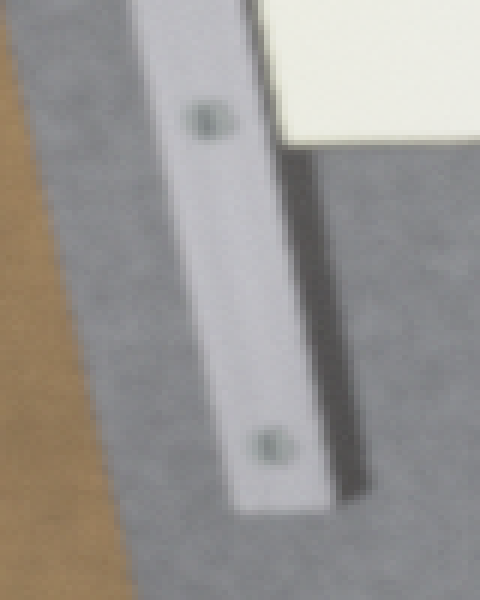

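>>> carry_out(commands=[-0.056,0.089,-0.1,0,0,0,0.04,-0.056,0.089,-0.15,0,0,0,0.04,-0.056,0.089,-0.185,0,0,0,0.04,-0.056,0.089,-0.185,0,0,0,0.04,-0.056,0.089,-0.185,0,0,0,0.04,-0.056,0.089,-0.185,0,0,0,0.04])

```text
time: 3.82
tcp_pos: [0.4853, 0.2391, 0.0669]
eef_rot: [[1.0, 0.005, 0.004], [0.005, -1.0, 0.001], [0.004, -0.001, -1.0]]
ft_force: [0.5, -0.0, 0.7]
finger_gap: 0.469
```

>>> carry_out(commands=[0,0,-0.005,0,0,0,0.04,0,0,-0.008,0,0,0,0.04,0,0,-0.01,0,0,0,0.04,0,0,-0.012,0,0,0,0.04])

```text
time: 4.32
tcp_pos: [0.4853, 0.239, 0.0549]
eef_rot: [[1.0, 0.005, 0.004], [0.005, -1.0, 0.001], [0.004, -0.001, -1.0]]
ft_force: [-0.1, 0.8, -0.9]
finger_gap: 0.467
```

>>> carry_out(commands=[0,0,-0.004,0,0,0,0.04,0,0,-0.007,0,0,0,0.04,0,0,-0.009,0,0,0,0.04])

```text
time: 4.7
tcp_pos: [0.4852, 0.239, 0.0456]
eef_rot: [[1.0, 0.005, 0.004], [0.005, -1.0, 0.001], [0.004, -0.001, -1.0]]
ft_force: [0.7, -1.2, -0.1]
finger_gap: 0.469
```

>>> carry_out(commands=[0,0,-0.001,0,0,0,0.04,0,0,-0.002,0,0,0,0.04])

```text
time: 4.95
tcp_pos: [0.4858, 0.2392, 0.0445]
eef_rot: [[1.0, 0.005, 0.005], [0.005, -1.0, 0.001], [0.005, -0.001, -1.0]]
ft_force: [-3.3, -1.5, 9.8]
finger_gap: 0.466
```

>>> carry_out(commands=[0,0,-0.001,0,0,0,0.04])

```text
time: 5.08
tcp_pos: [0.4865, 0.2394, 0.0446]
eef_rot: [[1.0, 0.005, 0.006], [0.005, -1.0, 0.002], [0.006, -0.002, -1.0]]
ft_force: [-1.5, -1.0, 6.0]
finger_gap: 0.469
```

>>> carry_out(commands=[0,0,-0.002,0,0,0,0.04,0.004,0,-0.002,0,0,0,0.04,0.01,0.001,-0.002,0,0,0.01,0.04,0.018,0.002,-0.002,0,0,0.01,0.04,0.024,0.003,-0.002,0,0,0.01,0.04,0.028,0.003,-0.002,0,0,0.01,0.04,0.03,0.003,-0.002,0,0,0.01,0.04])

```text
time: 5.95
tcp_pos: [0.5181, 0.243, 0.0445]
eef_rot: [[1.0, 0.015, 0.009], [0.015, -1.0, 0.003], [0.009, -0.003, -1.0]]
ft_force: [-1.7, 0.2, 9.7]
finger_gap: 0.468
```

```bash
python3 look.py w2
```

```text
6.0 [0.5183 0.243  0.0445]
half_tile 0.79 [512.1 240.8] [84.6 80.3] 10.4
whole_tile 0.85 [494.2 135.2] [107.9  73. ] 15.43
corner 0.85 [285.4 119. ] [0.5894 0.2274 0.03  ]
first_course 0.66 [282.6 116.6] [0.5912 0.2304 0.046 ]
left_rail 0.63 [285.1 115.7] [0.5918 0.2299 0.052 ]
right_rail 0.74 [285.2 115.6] [0.5919 0.2298 0.052 ]
```

View pics/w2.png

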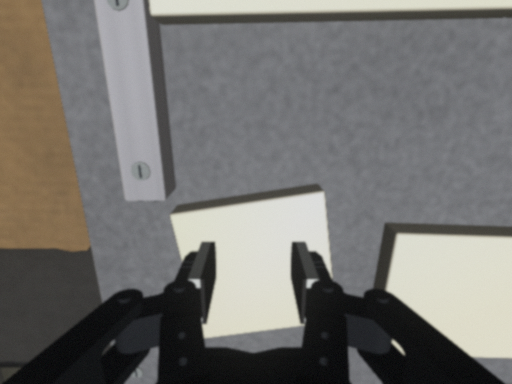

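The half tile follows the fingertips but turned by about +8°: its far edge now runs from (172,212) to (322,190). I'll lift off and square it up by pushing its rear face with two spread fingertips.

>>> carry_out(commands=[0,0,0.02,0.003,0.009,0.016,0.04,-0.02,0,0.05,0.003,0.009,0.016,0.06,-0.06,0,0.06,0.003,0.009,0.016,0.06,-0.1,0,0.06,0.003,0.009,0.016,0.06,-0.1,0,0.06,0.003,0.009,0.016,0.06,-0.1,0,0.06,0.003,0.009,0.016,0.06])

```text
time: 7.05
tcp_pos: [0.4191, 0.2432, 0.105]
eef_rot: [[1.0, 0.031, 0.002], [0.031, -0.999, 0.006], [0.002, -0.006, -1.0]]
ft_force: [0.1, 0.4, -0.3]
finger_gap: 0.701
```

```bash
python3 look.py w3 | head -3
```

```text
7.1 [0.4194 0.2432 0.105 ]
half_tile 0.56 [510.4 240. ] [80.7 81.1] 10.09
whole_tile 0.77 [493.  118.6] [110.2  79.6] 88.93
```

View pics/w3.png

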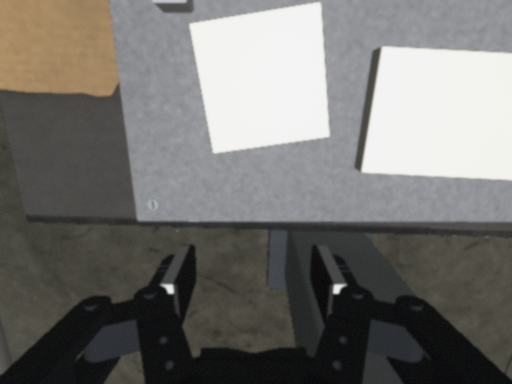

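The half tile is at (510,240) mm with about 10° yaw. I'll come down behind it and push it with both fingertips, at the course yaw.

>>> carry_out(commands=[0.02,-0.003,-0.02,-0.006,0.002,0,0.04,0.02,-0.003,-0.05,-0.006,0.002,0,0.04,0.02,-0.003,-0.071,-0.006,0.002,0,0.04,0.02,-0.003,-0.071,-0.006,0.002,0,0.04,0.022,-0.003,-0.071,-0.006,0.002,0,0.04,0.028,-0.003,-0.071,-0.006,0.002,0,0.04,0.034,-0.003,-0.071,-0.006,0.002,0,0.04,0.039,-0.003,-0.071,-0.006,0.002,0,0.04,0.044,-0.003,-0.071,-0.006,0.002,0,0.04,0.049,-0.003,-0.071,-0.006,0.002,0,0.04,0.053,-0.003,-0.071,-0.006,0.002,0,0.04,0.055,-0.003,-0.071,-0.006,0.002,0,0.04])

```text
time: 8.9
tcp_pos: [0.4739, 0.2398, 0.0334]
eef_rot: [[1.0, 0.031, -0.002], [0.031, -1.0, -0.0], [-0.002, 0.0, -1.0]]
ft_force: [-0.7, 0.6, 1.1]
finger_gap: 0.467
```

```bash
python3 look.py w4 | head -3
```

```text
8.95 [0.474  0.2399 0.0334]
half_tile 0.81 [525.6 237.9] [80.1 80.3] 1.7
whole_tile 0.87 [493.7 139.3] [74.4 82.5] 89.09
```

View pics/w4.png

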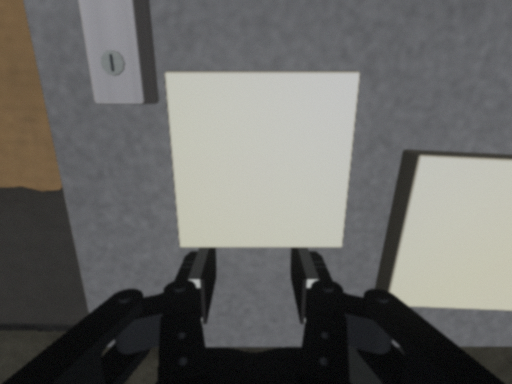

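>>> carry_out(commands=[0.003,0,0,0,0,0,0.04,0.008,0,0,0,0,0,0.04,0.014,0,0,0,0,0,0.04,0.02,0.001,0,0,0,0,0.04,0.026,0.001,0,0,0,0,0.04,0.032,0.001,0,0,0,0,0.04,0.038,0.001,0,0,0,0,0.04,0.044,0.001,0,0,0,0,0.04,0.05,0.002,0,0,0,0,0.04,0.055,0.002,0,0,0,0,0.04,0.059,0.002,0,0,0,0,0.04,0.061,0.002,0,0,0,0,0.04])

```text
time: 10.75
tcp_pos: [0.5348, 0.2419, 0.0334]
eef_rot: [[1.0, 0.031, -0.001], [0.031, -1.0, -0.0], [-0.001, 0.0, -1.0]]
ft_force: [0.1, 0.7, -0.5]
finger_gap: 0.467
```

>>> carry_out(commands=[0.002,0,0,0,0,0,0.04,0.003,0,0,0,0,0,0.04,0.004,0,0,0,0,0,0.04])

```text
time: 11.12
tcp_pos: [0.5388, 0.2419, 0.0334]
eef_rot: [[1.0, 0.031, -0.002], [0.031, -1.0, -0.0], [-0.002, 0.0, -1.0]]
ft_force: [-0.3, -0.7, 0.8]
finger_gap: 0.466
```

>>> carry_out(commands=[0.001,0,0,0,0,0,0.04,0.002,0,0,0,0,0,0.04])

```text
time: 11.38
tcp_pos: [0.5408, 0.2419, 0.0334]
eef_rot: [[1.0, 0.031, -0.002], [0.031, -1.0, -0.0], [-0.002, 0.0, -1.0]]
ft_force: [-0.1, -0.3, 0.3]
finger_gap: 0.471
```

>>> carry_out(commands=[0.001,0,0,0,0,0,0.04,0.001,0,0,0,0,0,0.04])

```text
time: 11.62
tcp_pos: [0.5412, 0.2419, 0.0331]
eef_rot: [[1.0, 0.031, -0.003], [0.031, -1.0, -0.001], [-0.003, 0.0, -1.0]]
ft_force: [-3.8, -0.2, 1.8]
finger_gap: 0.468
```

>>> carry_out(commands=[0.001,0,0,0,0,0,0.04,0.001,0,0,0,0,0,0.04])

```text
time: 11.88
tcp_pos: [0.5412, 0.2418, 0.0328]
eef_rot: [[1.0, 0.031, -0.005], [0.031, -1.0, -0.001], [-0.005, 0.001, -1.0]]
ft_force: [-5.0, -0.0, 1.3]
finger_gap: 0.471
```

```bash
python3 look.py w5 | head -2
```

```text
11.925 [0.5412 0.2418 0.0328]
half_tile 0.62 [592.7 240.1] [80.2 80.5] 1.69
```

View pics/w5.png

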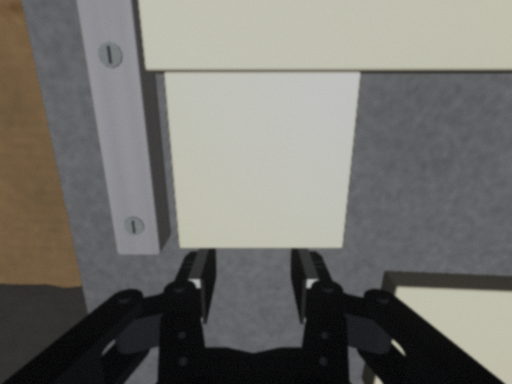

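The half tile is flush with the first course, with about 8 mm left to the left rail. I'll push its free right face to the left with shut fingers.

>>> carry_out(commands=[-0.008,0,0.002,0,-0.005,0,0.04,-0.01,0,0.04,0,-0.005,0,0.04,0.01,-0.04,0.06,0,-0.005,0,0,0.049,-0.072,0.06,0,-0.005,0,0,0.049,-0.072,0.06,0,-0.005,0,0,0.049,-0.072,0.06,0,-0.005,0,0,0.049,-0.072,0.03,0,-0.005,0,0,0.049,-0.072,0.005,0,-0.005,0,0,0.049,-0.072,0.005,0,-0.005,0,0,0.049,-0.069,0.005,0,-0.005,0,0])

```text
time: 13.48
tcp_pos: [0.5902, 0.1736, 0.0385]
eef_rot: [[0.999, 0.032, 0.001], [0.032, -0.999, -0.001], [0.0, 0.001, -1.0]]
ft_force: [0.5, -0.3, 0.4]
finger_gap: 0.009
```

>>> carry_out(commands=[0,0.004,0,0,0,0,0,0,0.008,0,0,0,0,0,0,0.012,0,0,0,0,0])

```text
time: 13.85
tcp_pos: [0.5905, 0.186, 0.0392]
eef_rot: [[0.999, 0.032, 0.002], [0.032, -0.999, -0.0], [0.002, 0.0, -1.0]]
ft_force: [0.7, -0.3, -0.7]
finger_gap: 0.004
```

```bash
python3 look.py w6 | head -2
```

```text
13.9 [0.5904 0.1864 0.039 ]
half_tile 0.65 [592.9 239.5] [80.2 81.9] 1.98
```

View pics/w6.png

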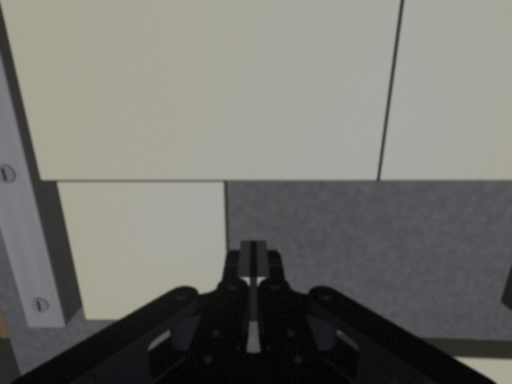

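>>> carry_out(commands=[0,0.002,-0.003,0,0,0,0,0,0.004,-0.003,0,0,0,0,0,0.006,-0.003,0,0,0,0,0,0.0075,-0.003,0,0,0,0,0,0.009,-0.003,0,0,0,0])

```text
time: 14.82
tcp_pos: [0.5902, 0.1943, 0.0355]
eef_rot: [[0.999, 0.032, 0.0], [0.032, -0.999, -0.001], [0.0, 0.001, -1.0]]
ft_force: [-0.3, -5.0, 0.4]
finger_gap: 0.001
```

>>> carry_out(commands=[0,0.001,0,0,0,0,0,0,0.002,0,0,0,0,0])

```text
time: 15.08
tcp_pos: [0.5901, 0.1945, 0.0354]
eef_rot: [[0.999, 0.032, -0.0], [0.032, -0.999, -0.004], [-0.0, 0.004, -1.0]]
ft_force: [-0.3, -10.2, 1.2]
finger_gap: 0.001
```

>>> carry_out(commands=[0,0.001,0,0,0,0,0,0,0.0015,0,0,0,0,0])

```text
time: 15.32
tcp_pos: [0.5902, 0.1944, 0.0354]
eef_rot: [[0.999, 0.032, -0.001], [0.032, -0.999, -0.007], [-0.001, 0.007, -1.0]]
ft_force: [-0.3, -8.5, 2.2]
finger_gap: -0.003
```

The half tile is against the rail at about 10 N. Next I'll back off, rise and measure. After that the whole tile has to go about 32 mm left before it can enter between the rails.

>>> carry_out(commands=[0,-0.008,0.001,0.007,0,0,0,0,-0.01,0.06,0.007,0,0,0,-0.04,-0.06,0.12,0.007,0,0,0,-0.08,-0.1,0.17,0.007,0,0,0,-0.08,-0.1,0.17,0.007,0,0,0,-0.08,-0.1,0.17,0.007,0,0,0,-0.08,-0.1,0.17,0.007,0,0,0])

```text
time: 16.2
tcp_pos: [0.5102, 0.0946, 0.2051]
eef_rot: [[0.999, 0.032, -0.0], [0.032, -0.999, 0.001], [-0.0, -0.001, -1.0]]
ft_force: [-0.6, -0.3, -0.2]
finger_gap: -0.003
```

```bash
python3 look.py w7 | head -3
```

```text
16.25 [0.51   0.0948 0.2045]
half_tile 0.96 [591.9 244.6] [81.  85.7] 1.66
whole_tile 0.57 [493.4  89.9] [159.7  82.3] 88.91
```

View pics/w7.png

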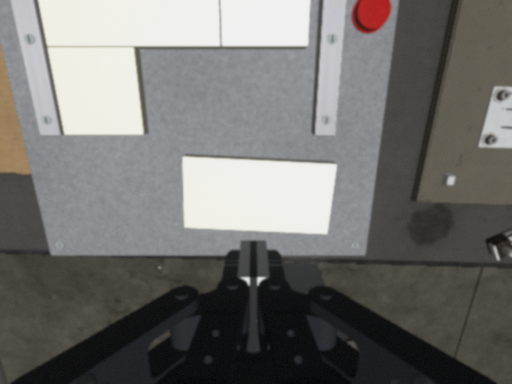

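The view shows the half tile seated in the left corner at (95,90). The whole tile is at (260,195), with its right end outside the right rail line. I'll push its right end to the left.

>>> carry_out(commands=[-0.019,-0.06,-0.04,0,0,0,0,-0.019,-0.113,-0.1,0,0,0,0,-0.019,-0.113,-0.15,0,0,0,0,-0.019,-0.113,-0.169,0,0,0,0,-0.019,-0.113,-0.169,0,0,0,0,-0.019,-0.113,-0.169,0,0,0,0])

```text
time: 17.3
tcp_pos: [0.4912, -0.0181, 0.0357]
eef_rot: [[0.999, 0.033, -0.002], [0.033, -0.999, 0.0], [-0.002, -0.0, -1.0]]
ft_force: [0.4, 0.6, 1.0]
finger_gap: -0.003
```

>>> carry_out(commands=[0,0.004,0,0,0,0,0,0,0.009,0,0,0,0,0,0,0.014,0,0,0,0,0,0,0.019,0,0,0,0,0,0,0.024,0,0,0,0,0,0,0.029,0,0,0,0,0,0,0.033,0,0,0,0,0,0,0.036,0,0,0,0,0,0,0.038,0,0,0,0,0])

```text
time: 18.42
tcp_pos: [0.4912, 0.02, 0.0356]
eef_rot: [[0.999, 0.033, -0.003], [0.033, -0.999, 0.0], [-0.002, -0.0, -1.0]]
ft_force: [0.4, -2.0, 1.0]
finger_gap: -0.002
```

```bash
python3 look.py w8 | head -3
```

```text
18.475 [0.4911 0.0202 0.0356]
whole_tile 0.64 [492.8  94.4] [124.8  85.4] 89.52
left_rail 0.81 [220.1 107.2] [0.5678 0.0359 0.052 ]
```

>>> carry_out(commands=[0,0.003,0,0,0,0,0,0,0.0055,0,0,0,0,0,0,0.0075,0,0,0,0,0,0,0.0075,0,0,0,0,0])

```text
time: 19.27
tcp_pos: [0.491, 0.0277, 0.0355]
eef_rot: [[0.999, 0.033, -0.003], [0.033, -0.999, 0.001], [-0.003, -0.001, -1.0]]
ft_force: [-0.1, 0.3, 0.2]
finger_gap: 0.004
```

>>> carry_out(commands=[0,-0.008,0.001,0,0,0,0,0,-0.01,0.05,0,0,0,0,-0.03,0.04,0.1,0,0,0,0.06,-0.08,0.093,0.17,0,0,0,0.06,-0.08,0.093,0.17,0,0,0,0.06,-0.08,0.093,0.17,0,0,0,0.06,-0.08,0.093,0.17,0,0,0,0.06])

```text
time: 20.15
tcp_pos: [0.411, 0.1203, 0.2052]
eef_rot: [[0.999, 0.033, -0.003], [0.033, -0.999, 0.0], [-0.003, -0.001, -1.0]]
ft_force: [0.4, -0.3, 0.2]
finger_gap: 0.705
```

```bash
python3 look.py w9 | head -3
```

```text
20.2 [0.4108 0.1201 0.2046]
half_tile 0.73 [558.8 243.3] [20.9 83. ] 1.83
whole_tile 0.62 [490.1 120.2] [161.1  81. ] 89.85
```

>>> carry_out(commands=[0.018,0.001,-0.06,0,-0.003,0,0.06,0.018,0.001,-0.12,0,-0.003,0,0.06,0.018,0.001,-0.16,0,-0.003,0,0.06,0.018,0.001,-0.171,0,-0.003,0,0.06,0.018,0.001,-0.171,0,-0.003,0,0.06,0.018,0.001,-0.171,0,-0.003,0,0.06,0.024,0.001,-0.171,0,-0.003,0,0.06,0.03,0.001,-0.171,0,-0.003,0,0.06,0.036,0.001,-0.171,0,-0.003,0,0.06,0.042,0.0015,-0.171,0,-0.003,0,0.06,0.047,0.0015,-0.171,0,-0.003,0,0.06,0.05,0.0015,-0.171,0,-0.003,0,0.06])

```text
time: 22.0
tcp_pos: [0.4611, 0.1217, 0.0335]
eef_rot: [[0.999, 0.032, -0.002], [0.032, -0.999, 0.001], [-0.002, -0.001, -1.0]]
ft_force: [-0.8, -0.1, -0.1]
finger_gap: 0.706
```

```bash
python3 look.py w10 | head -3
```

```text
22.05 [0.4614 0.1217 0.0337]
half_tile 0.93 [563.7 212.9] [22.  28.8] 1.83
whole_tile 0.74 [512.4 122.2] [ 79.9 160.4] 1.8
```

The whole tile is square at yaw 1.8°, with 3.6 mm clearance at the joint and about 6 mm at the right rail. I'll push it in.

>>> carry_out(commands=[0.004,0,0,0,0,0,0.06,0.01,0,0,0,0,0,0.06,0.017,0.001,0,0,0,0,0.06,0.024,0.001,0,0,0,0,0.06,0.031,0.001,0,0,0,0,0.06,0.038,0.001,0,0,0,0,0.06,0.045,0.0015,0,0,0,0,0.06,0.052,0.0015,0,0,0,0,0.06,0.059,0.002,0,0,0,0,0.06,0.066,0.002,0,0,0,0,0.06,0.072,0.0025,0,0,0,0,0.06,0.076,0.0025,0,0,0,0,0.06])

```text
time: 23.85
tcp_pos: [0.5372, 0.1243, 0.0337]
eef_rot: [[0.999, 0.032, -0.001], [0.032, -0.999, 0.001], [-0.001, -0.001, -1.0]]
ft_force: [-0.6, -0.4, 0.0]
finger_gap: 0.707
```

>>> carry_out(commands=[0.002,0,0,0,0,0,0.06,0.003,0,0,0,0,0,0.06,0.004,0,0,0,0,0,0.06])

```text
time: 24.22
tcp_pos: [0.5411, 0.1243, 0.0337]
eef_rot: [[0.999, 0.032, -0.002], [0.032, -0.999, 0.001], [-0.002, -0.001, -1.0]]
ft_force: [-0.8, 0.6, -0.6]
finger_gap: 0.702
```

>>> carry_out(commands=[0.001,0,0,0,0,0,0.06,0.002,0,0,0,0,0,0.06])

```text
time: 24.48
tcp_pos: [0.5431, 0.1243, 0.0337]
eef_rot: [[0.999, 0.032, -0.002], [0.032, -0.999, 0.001], [-0.002, -0.001, -1.0]]
ft_force: [-0.3, -0.2, 0.8]
finger_gap: 0.703
```

>>> carry_out(commands=[0.001,0,0,0,0,0,0.06,0.0015,0,0,0,0,0,0.06])

```text
time: 24.72
tcp_pos: [0.5446, 0.1243, 0.0337]
eef_rot: [[0.999, 0.032, -0.002], [0.032, -0.999, 0.001], [-0.002, -0.001, -1.0]]
ft_force: [-0.4, -0.3, -0.5]
finger_gap: 0.701
```

>>> carry_out(commands=[0.001,0,0,0,0,0,0.06,0.0015,0,0,0,0,0,0.06])

```text
time: 24.98
tcp_pos: [0.545, 0.1243, 0.0333]
eef_rot: [[0.999, 0.032, -0.004], [0.032, -0.999, 0.0], [-0.004, -0.001, -1.0]]
ft_force: [-6.3, -0.9, 2.4]
finger_gap: 0.707
```

```bash
python3 look.py w11 | head -3
```

```text
25.025 [0.545  0.1242 0.0333]
half_tile 0.62 [593.5 227.1] [79.1 44.4] 1.66
whole_tile 0.79 [596.7 124.9] [ 79.  160.1] 1.81
```

The whole tile is flush with the first course at about 6 N. Now I'll press on its top and draw it left to close the joint.

>>> carry_out(commands=[-0.008,0,0.001,0,-0.004,0,0.06,-0.01,0,0.04,0,-0.004,0,0.02,0.03,0,0.04,0,-0.004,0,0,0.05,0,0.03,0,-0.004,0,0,0.05,0,0.025,0,-0.004,0,0,0.05,0,0.02,0,-0.004,0,0,0.05,0,0.017,0,-0.004,0,0,0.05,0,0.015,0,-0.004,0,0])

```text
time: 26.32
tcp_pos: [0.5944, 0.1243, 0.048]
eef_rot: [[0.999, 0.032, -0.001], [0.032, -0.999, 0.0], [-0.001, -0.0, -1.0]]
ft_force: [-0.1, -0.9, -0.8]
finger_gap: 0.0
```

>>> carry_out(commands=[0,0,-0.001,0,0,0,0,0,0,-0.002,0,0,0,0])

```text
time: 26.58
tcp_pos: [0.5944, 0.1244, 0.0462]
eef_rot: [[0.999, 0.032, -0.0], [0.032, -0.999, 0.0], [-0.0, -0.0, -1.0]]
ft_force: [-0.2, -0.1, 0.3]
finger_gap: -0.001
```

>>> carry_out(commands=[0,0,-0.001,0,0,0,0,0,0,-0.0015,0,0,0,0])

```text
time: 26.82
tcp_pos: [0.5949, 0.1244, 0.0461]
eef_rot: [[0.999, 0.032, 0.001], [0.032, -0.999, 0.0], [0.001, -0.0, -1.0]]
ft_force: [-4.8, -0.4, 9.9]
finger_gap: -0.002
```

>>> carry_out(commands=[0,0,-0.0015,0,0,0,0,0,0,-0.0025,0,0,0,0,0,0.001,-0.0025,0,0,0,0,0,0.002,-0.0025,0,0,0,0])

```text
time: 27.32
tcp_pos: [0.5966, 0.1258, 0.0461]
eef_rot: [[0.999, 0.033, 0.004], [0.033, -0.999, -0.001], [0.004, 0.001, -1.0]]
ft_force: [-2.2, -3.6, 12.2]
finger_gap: -0.003
```

```bash
python3 look.py w12 | head -3
```

```text
27.375 [0.5966 0.1259 0.046 ]
half_tile 0.87 [593.1 239.1] [80.9 68.3] 1.74
whole_tile 0.67 [596.7 125.3] [ 79.9 160.9] 1.82
```

>>> carry_out(commands=[-0.001,0.001,-0.003,0,0,0,0,-0.001,0.002,-0.003,0,0,0,0,-0.001,0.003,-0.003,0,0,0,0,-0.001,0.004,-0.003,0,0,0,0])

```text
time: 28.18
tcp_pos: [0.5979, 0.1291, 0.046]
eef_rot: [[0.999, 0.033, 0.008], [0.033, -0.999, -0.002], [0.008, 0.002, -1.0]]
ft_force: [-2.0, -3.5, 12.2]
finger_gap: -0.002
```

```bash
python3 look.py w13 | head -3
```

```text
28.225 [0.5979 0.1292 0.046 ]
half_tile 0.85 [593.  241.7] [81.  69.3] 1.3
whole_tile 0.78 [597.5 127.5] [ 79.1 160.2] 1.47
```

>>> carry_out(commands=[-0.001,0.001,-0.003,0,0,0,0,-0.001,0.002,-0.003,0,0,0,0,-0.001,0.003,-0.003,0,0,0,0])

```text
time: 28.9
tcp_pos: [0.5996, 0.1314, 0.0461]
eef_rot: [[0.999, 0.032, 0.014], [0.033, -0.999, -0.002], [0.014, 0.003, -1.0]]
ft_force: [-1.1, -4.1, 11.4]
finger_gap: -0.002
```

```bash
python3 look.py w14 | head -3; python3 -c "
import cv2;im=cv2.imread('pics/w14.png');cv2.imwrite('pics/w14c.png',cv2.resize(im,(768,576)))"
```

```text
28.95 [0.5996 0.1316 0.0461]
half_tile 0.59 [592.7 242.9] [81.5 72.1] 1.79
whole_tile 0.77 [597.3 127.4] [ 79.7 160.4] 1.61
```

View pics/w14c.png

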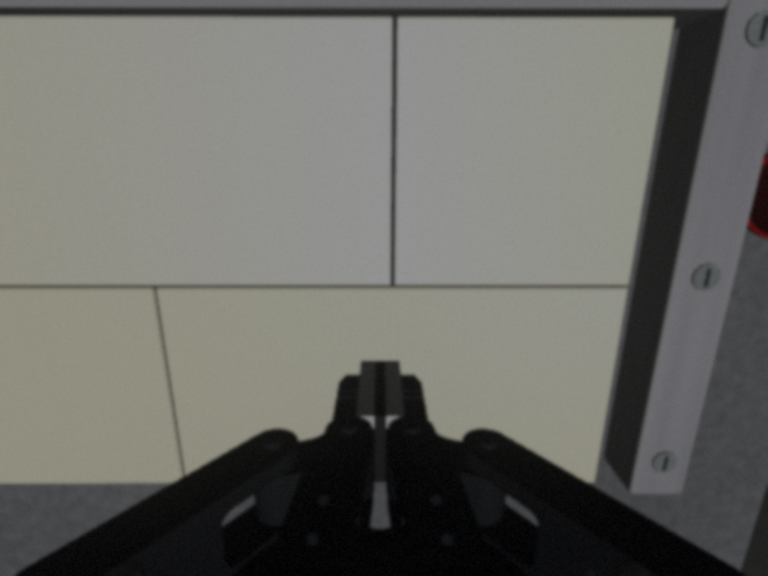

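The joints look thin and the right end lines up with the first course at (628,287). I'll lift off and inspect the joint from straight above.

>>> carry_out(commands=[0,0,0.01,0,0,0,0,0,0,0.04,0,0.014,0,0,-0.04,0.03,0.07,0,0.014,0,0,-0.07,0.05,0.08,0,0.014,0,0,-0.07,0.05,0.08,0,0.014,0,0,-0.07,0.05,0.08,0,0.014,0,0])

```text
time: 30.0
tcp_pos: [0.53, 0.1815, 0.1263]
eef_rot: [[0.999, 0.033, 0.001], [0.033, -0.999, -0.002], [0.001, 0.002, -1.0]]
ft_force: [-0.1, 0.1, -0.2]
finger_gap: -0.002
```

```bash
python3 look.py w15 | head -3; python3 - <<'E'
from fit import *
im=cv2.imread("pics/w15.png")
c=robot.calibration("wrist"); K=np.array([[c["fx"],0,c["cx"]],[0,c["fy"],c["cy"]],[0,0,1]]); T=np.linalg.inv(np.array(c["world_from_camera"]))
def px(P):
    p=(np.c_[P,np.ones(len(P))]@T.T)[:,:3]*[1,-1,-1]
    return cv2.projectPoints(p,np.zeros(3),np.zeros(3),K,np.array(c["dist_coeffs"]))[0].reshape(-1,2)
C=np.array([.632,.2895]); ex=np.array([1,.031]); ey=np.array([-.031,1])
w=lambda x,y:[*(C+x*ex+y*ey),.046]
print("corners px",px([w(0,0),w(0,-.08),w(0,-.24),w(-.08,-.08),w(0,-.16),w(-.08,-.24),w(-.08,0)]).round(0).tolist())
cv2.imwrite("pics/w15c.png",cv2.resize(im,(800,600),interpolation=cv2.INTER_CUBIC))
E
```

```text
30.05 [0.5301 0.1812 0.1259]
half_tile 0.92 [593.  246.7] [78.4 79.6] 1.83
whole_tile 0.68 [596.2 126.8] [ 80.7 161.3] 1.8
corners px [[99.0, 61.0], [216.0, 61.0], [449.0, 61.0], [220.0, 174.0], [333.0, 61.0], [428.0, 174.0], [116.0, 174.0]]
```

View pics/w15c.png

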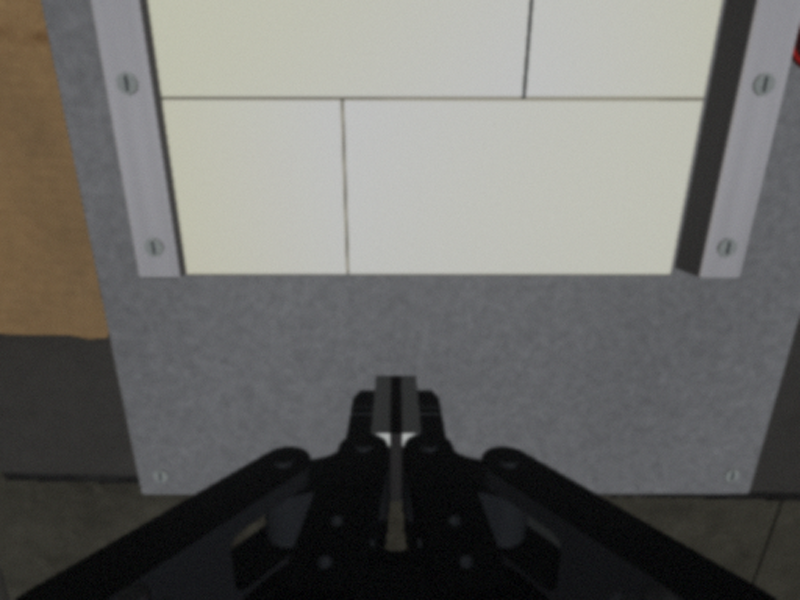

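Both tiles look laid with thin joints. I'll compare the joint widths against the fixed first-course joint.

```bash
python3 - <<'E'
import cv2,numpy as np
g=cv2.cvtColor(cv2.imread("pics/w15.png"),cv2.COLOR_BGR2GRAY).astype(float)
def prof(a,b,n=12):
    a,b=np.array(a,float),np.array(b,float);t=(b-a)/np.linalg.norm(b-a);m=np.array([-t[1],t[0]]);k=np.arange(-7,7.01,.5);out=[];pos=[]
    for u in np.linspace(.08,.92,n):
        q=(a+u*(b-a)+k[:,None]*m).astype(np.float32)
        v=cv2.remap(g.astype(np.float32),q[:,0],q[:,1],cv2.INTER_LINEAR).ravel()
        base=np.interp(k,[-6,6],[v[:4].mean(),v[-4:].mean()]); d=np.clip(base-v,0,None)/base
        out.append(d.sum()*.5)   # equivalent fully-dark width, px
    return np.round(out,2)
s=512/800
S=lambda x,y:(x*s,y*s)
print("new joint ",prof(S(343,100),S(347,270)))
print("fixed joint",prof(S(530,5),S(524,94)))
print("half/first ",prof(S(170,97.5),S(335,97.5)))
print("whole/first",prof(S(350,98),S(700,98.5)))
E
```

```text
new joint  [0.58 0.64 0.72 0.69 0.53 0.6  0.75 0.68 0.52 0.62 0.73 0.56]
fixed joint [1.18 1.29 1.3  1.16 1.28 1.26 1.12 1.29 1.27 1.14 1.25 1.25]
half/first  [0.78 0.78 0.79 0.77 0.78 0.74 0.74 0.76 0.8  0.77 0.77 0.8 ]
whole/first [0.76 0.67 0.62 0.64 0.68 0.7  0.7  0.64 0.69 0.68 0.74 0.81]
```

```bash
python3 -c "
from cell import robot
s=robot.get_state();print(s['time'],s['ft_force']);print(robot.job_done())"
```

```text
30.35 [-0.52680282  0.06450675  0.0968509 ]
the job is handed in; nothing more can be done
None
```

The second course is laid and the job is handed in at about 30 s of the 72 s allowed.

- **Half tile:** I pressed it from the top and drew it forward, and it turned about 10°. I squared it by pushing its rear face with two fingertips, slid it flush against the first course at about 5 N, then pushed it left into the rail at about 10 N.
- **Whole tile:** I pushed its end left to clear the right rail, then slid it in square until it met the first course at about 6 N. I closed the joint by pressing on top with about 12 N and drawing it left; near the end the fingertip slipped on a tile that had stopped moving. The measured side force never rose above about 4 N, so only the stop and the pictures show the joint closed.

**Last checks:**
- In the final wrist picture the joint between half and whole tile is even and narrower than the fixed joint in the first course: about 0.6 px of dark line against 1.2 px, at roughly 0.7 mm per px.
- The joints to the first course measure about 0.7 to 0.8 px.
- Both front edges are in line, and the whole tile's right end is flush with the first course, which leaves the gap at the right rail.
- The measured yaw was 1.8° for both tiles, the same as the course.
- The highest force I read was about 12 N. I read forces only at the end of each move, so brief peaks could have been missed.
- The arm never went near the cap or the near clamp block. The last picture shows only the edge of the cap, and I did not re-measure either one.

The networks' positions for the corner and rails were wrong. I took those from lines fitted in the picture, and the spacing between the two rails came out at 250 mm as specified.

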